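Clamp the padlock in the swing-strap fixture

ROBOT

A 6-joint arm with a two-finger parallel gripper is mounted at the origin on a cart in front of the work surface, level with it; the furniture and walls round the work are solid. World frame = base frame: x ahead of the robot, y to its left, z up, the work surface at z = 0. Lengths are in m, angles in rad, forces in N, time in s.
With the tool pointing down it reaches from about 0.275 to 1 m from the base axis. Payload 8.4 kg.
Tool frame: the origin (TCP) lies midway between the tips of the shut fingers; the grasp point (between the pads) lies 19 mm behind it (ctrl.grip_point_offset is the distance from the TCP to the grasp point, in m); z points along the fingers, y is the line along which they close (so a half turn about z gives the same grasp; the last joint's range is limited). The gripper opens to 85 mm and grips with 20 to 120 N. Pads are 22 mm wide; open, the fingers measure 114 mm over their backs; the gripper's body (76 mm by 85 mm) begins 54 mm behind the grasp point. The pads swing forward as they close: fully open they stand 13 mm farther back than shut.
Start: joints at [-1.284, 0.353, 1.633, -0, 1.155, -0.002], TCP at [0.178, -0.599, 0.231] pointing down, gripper open.
Joint ranges: [-2.63, 2.63], [-0.92, 2.1], [0.06, 2.66], [-1.3, 4.44], [0, 2.69], [-3.02, 3.02]. Speed limits (rad/s): [2.22, 2.22, 2.79, 3.14, 3.14, 3.14].

INTERFACE

Orientations are given as a rotation vector (axis times angle).
In Python, from station import telemetry, snapshot, ctrl gives the robot as it stands. The module is installed in compiled form; this text tells all that it offers.
- The arm moves only by the tool drive_tool, never from a script. Its argument "motion" is a list that holds one entry, the list of rows, each a list of 4 numbers: the shift along the tool's x, y, z in units of 0.4 m (1.0 is 0.4 m), then the turn about the tool's z in units of 180 degrees (1.0 is 180 degrees). In form: [[[dx, dy, dz, roll], ...]]. A call has 1 to 8 rows; each row is the pose to reach, as a shift and turn from the pose commanded when the call began, along the tool's axes at that moment, turning the shorter way round; what a row does not reach only later rows make up. A row lasts 1/12 s, in which the tool goes at most 41.7 mm and 7.16 degrees, less where a joint would pass 70% of its speed; a pose out of reach is approached as far as the arm can. A call with a number of a shift or a turn outside -1 to 1 is refused whole. A call with a gripper value outside its range is refused whole. "jaw" is the gripper command: -1 is fully open, 1 is shut, values between are in proportion, set as the call begins (left out, the last holds). The fingers move at their own pace and stop on an object; "force" is the grip in N (left out, the last holds). Time passes only in rows, so rows that repeat a pose let the fingers close. It gives the time, the measured TCP pose, the force, the opening and the grip force at its end, in the units of the state.
- telemetry.get_state(): the state, without advancing time (a new reading comes with each control period).
- snapshot(name): name is "side" or "top" or "wrist"; returns a dict with "image" (400x640x3 uint8, red, green, blue), "depth" (400x640 float32, m along the optical axis (not along the pixel's ray), 0 where there is no reading), "camera_matrix" (3x3 intrinsics, pixels), "R" (3x3) and "t" (3): a world point X has camera coordinates R X + t. Camera axes: x right, y down, z forward; pixel columns grow to the right and rows downward; lengths in m; the calibration is good to about 2 mm. The wrist camera is an equidistant fisheye: a pixel r from the principal point sees the ray r / f radians off the axis. A picture is of the moment at which its call begins.
- ctrl.finish_job(): hands the job in; it is judged then, once.
The state is a dict: "t": time; "joint_pos": joint angles; "qvel": joint speeds; "joint_torque": joint torques, N m; "tcp_pos": TCP position; "orientation": TCP orientation; "force": force on the tool from outside, world axes, zero at the start; "ft_torque": the same for the moment, N m; "gripper_width": opening from 0.0 (shut) to 1.0 (fully open); "gripper_force": force on a finger pad.
Only numpy, scipy, OpenCV 4.12 (cv2) and the standard library are available. Lean on these libraries where they do the work, as an engineer would, in place of code of your own. Each camera call takes 0.05 s, during which the arm holds its last target. There are 200 camera calls.

TASK

A padlock lies in the nest of the clamping fixture on the bench. With a finger, push the swung-out steel strap across over the padlock until it meets its stop, and then push the cam lever at the other end of the fixture fully down to lock it. Do not lift the padlock out of its nest, and leave the things lying round the fixture where they are.

Things in the scene. Friction and masses are not known exactly. Their poses are not given: they have to be found in the camera images.
- clamp_fixture: Clamping fixture fixed to the bench: aluminium base plate 110 (x) x 210 (y) x 12 mm thick. Origin at the centre of its underside, on the bench; z up; yaw differs from start to start, at most 0.35 rad. The strap's pivot post stands towards its +y end, the latch post with the cam lever at its -y end, the padlock nest in the middle. Along +x beside the strap's closed place stands a stop pin (11 mm thick, at x 19, y -50 mm, its top at z 52 mm).
- strap_pivot (a point): Point on the strap's upright pivot axis, half-way up the strap (fixture frame x 0, y +75, z 48 mm). A nut on the pivot reaches to z 70 mm.
- strap_middle (a point): Point in the strap's middle line, 70 mm from the pivot axis, half-way up the strap. The strap is a straight, level, dark steel bar 24 mm wide and 12 mm tall (z 42 to 54 mm above the bench), its tip 153 mm from the pivot axis; a rubber foot 16 mm thick hangs under it to z 31 mm at 75 mm from the pivot, and a flat screw head 15 mm wide stands 5 mm above the strap there.
- strap (a joint): Strap angle in rad: 0 = fully over the padlock, at its stop, lying from the pivot along the fixture's -y; grows as it is swung out to the fixture's -x side (at 1.5 it points along -x). Friction of about 0.08 N m holds it where it is left. Starts between 0.8 and 1.25.
- lever_pivot (a point): Middle of the cam lever's level hinge pin (fixture frame x 0, y -72, z 66 mm); the pin runs along the fixture's x axis, between two cheeks (x 15 to 22 mm either side, top at z 76 mm, from y -60 to -105 mm).
- lever_end (a point): Free end of the cam lever, in its middle line, 60 mm from the hinge pin. The lever's grip is a black flat paddle 24 mm wide (along the pin) and 10 mm thick, from 24 to 60 mm from the pin; a thinner steel shank joins it to the cam.
- lever (a joint): Cam lever angle in rad: 0 = upright; grows as the lever tips outward to the fixture's -y and down; 1.45 = fully down, nearly level, the stop. Friction of about 0.12 N m (some 3 N at the paddle) holds it where it is left; on its way it draws the strap down by 2 mm. Starts between 0.2 and 0.5.
- padlock_middle (a point): Centre of the body of the loose brass padlock lying flat in the nest; body 36 (fixture x) x 42 x 17 mm, its shackle towards +x; its top is 29 mm above the bench.
- nest_centre (a point): Where the middle of the padlock's body belongs: centre of the nest, whose 9 mm high blocks and two pins keep the padlock within 2 mm or so.
- loose_cylinder: Bystander: brass lock cylinder 35 mm across, 30 mm tall, standing on the bench in front of (-x of) the fixture; origin at the centre of its underside.
- follower_rod: Bystander: metal rod 100 mm long, 12 mm thick, lying on the bench in front of (-x of) the fixture; origin at its middle, on the bench.
- small_screwdriver: Bystander: screwdriver 130 mm long, 16 mm thick, lying on the bench beyond the lever (-y of the fixture); origin at its middle, on the bench.
Mind the look-alikes: they are no part of the job. What is shaped like the part that bears padlock_middle but pink is not meant.

How it is judged:
On the way, in this order (a step that is already met when the one before it is completed fails the run):
1. the strap is swung fully over the padlock (value of joint strap below 0.08 rad), for 0.2 s.
2. then the cam lever is pushed fully down (value of joint strap below 0.08 rad and value of joint lever above 1.3 rad), for 0.2 s.
At the end, for the whole second after the job is handed in: The strap stands within 0.08 rad of its stop over the padlock, the cam lever is past 1.3 rad (of 1.45), and the padlock lies still in its nest: its middle within 8 mm of the nest's centre sideways and not raised more than 5 mm (all of step 2 and horizontal distance between padlock_middle and nest_centre below 0.008 m and z of padlock_middle in the frame of clamp_fixture below 0.026 m and linear speed of padlock below 0.02 m/s); the robot touches nothing.
It fails at once if the padlock is lifted out of its nest (z of padlock_middle in the frame of clamp_fixture above 0.032 m).
It fails at once if a thing lying round the fixture is moved more than 20 mm (distance of any of loose_cylinder, follower_rod, small_screwdriver from where it was at the start of the episode above 0.02 m).
It also fails if it takes over 45 s, if anything falls off the work surface, if the arm or the gripper's body presses on something with over 40 N, if the wrist force passes 120 N, or if a joint passes its speed limit or range.

## Working session

There is one attempt and no reset: what is moved stays moved. The work goes in short steps, Python scripts to look and compute and a tool call to move; the robot and the scene stay as the last step left them, time stands still between calls to the robot, and variables do not carry over. Pictures are saved under pics/ and viewed, at most 10 in all, crops included, and the job is handed in when it is done.

Besides the shell and the picture viewer there is one more tool, called after "Request:" as name([rows], argument=value, ...), one row to a line, values as JSON. drive_tool: Moves the arm, as the interface text tells. Shifts and turns lie within -1 to 1; 1 stands for 0.4 m of shift or 180 degrees of turn. Its arguments: {"type":"object","properties":{"motion":{"type":"array"},"jaw":{"type":"number"},"force":{"type":"number"}},"required":["motion"]}

```bash
mkdir -p pics; cat > h.py <<'E'
import numpy as np,cv2
from station import telemetry,snapshot,ctrl
def save(n,f):
    s=snapshot(n); cv2.imwrite('pics/'+f+'.png',s['image'][:,:,::-1]); np.savez('pics/'+f+'.npz',**s); return s
def load(f): return np.load('pics/'+f+'.npz')
def world(s,u,v,z=None):
    K=s['camera_matrix'];R=s['R'];t=s['t']
    d=np.linalg.inv(K)@np.array([u,v,1.]); C=-R.T@t; r=R.T@d
    if z is None: return C+r*s['depth'][int(v),int(u)]
    return C+r*(z-C[2])/r[2]
E
python3 - <<'E'
from h import *
for n in('top','side'):
    s=save(n,n+'0');print(n,s['camera_matrix'].tolist(),(-s['R'].T@s['t']).round(3),s['R'].round(2).tolist())
print(telemetry.get_state())
E
```

```text
top [[412.6176759574504, 0.0, 320.3804026282561], [0.0, 412.6176759574504, 194.09934704191335], [0.0, 0.0, 1.0]] [ 0.377 -0.102  1.059] [[0.02, -1.0, 0.0], [-0.99, -0.02, -0.15], [0.15, -0.0, -0.99]]
side [[478.1761706664918, 0.0, 315.7490404886921], [0.0, 478.1761706664918, 193.8998007575446], [0.0, 0.0, 1.0]] [ 0.584 -1.161  0.575] [[1.0, 0.08, 0.02], [0.05, -0.4, -0.91], [-0.07, 0.91, -0.4]]
{'t': 0.1, 'joint_pos': array([-1.28438915e+00,  3.53547387e-01,  1.63403257e+00,  7.33409751e-07,
        1.15520236e+00, -2.40154958e-03]), 'qvel': array([-0.0002407 , -0.00067973, -0.00293212, -0.00074271, -0.0007867 ,
       -0.00152353]), 'joint_torque': array([ 4.39793548e-04, -6.06353545e+01, -3.42820930e+01,  8.99271731e-05,
        3.98715958e-03, -1.32281471e-06]), 'tcp_pos': array([ 0.17789001, -0.59872177,  0.23066807]), 'orientation': array([-3.10772885e+00, -4.51914718e-01,  2.63330255e-04]), 'force': array([-0.1198046 ,  0.47996332, -0.553227  ]), 'ft_torque': array([ 0.01941147, -0.0169601 , -0.00888819]), 'gripper_force': 0.0, 'gripper_width': 0.9996070737282493}
```

View pics/top0.png

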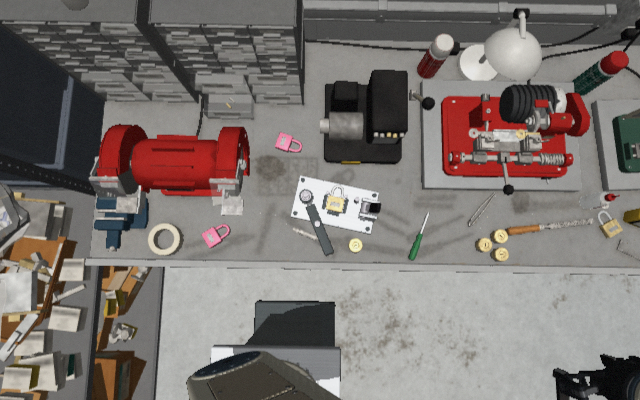

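View pics/side0.png

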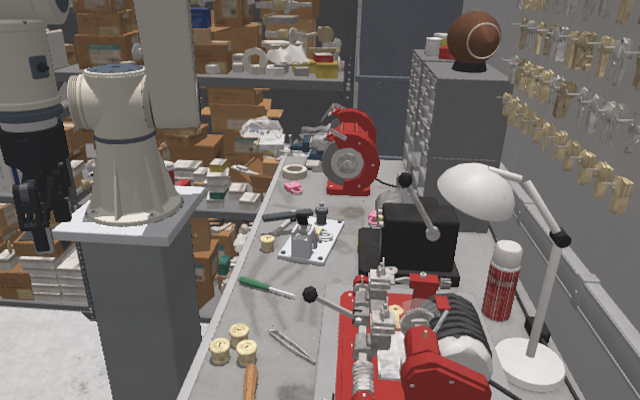

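The top view shows the white fixture plate at about (336,205), with the strap pivot at (306,196), strap tip at (327,253) and lever at (371,208). Candidates for the padlock are brass (335,203), brass (609,222) and pink (289,142) and (215,236). The one at (335,203) fits: it is brass and lies in the fixture's nest. I'll confirm it in a crop.

```bash
python3 - <<'E'
from h import *
s=load('top0');im=s['image'][:,:,::-1]
cv2.imwrite('pics/crop1.png',cv2.resize(im[160:270,270:450],None,fx=4.4,fy=4.4,interpolation=cv2.INTER_CUBIC))
hsv=cv2.cvtColor(im.copy(),cv2.COLOR_BGR2HSV)
m=((hsv[...,2]>200)&(hsv[...,1]<30)).astype(np.uint8);m[:170]=0;m[240:]=0;m[:,:285]=0;m[:,385:]=0
c=np.vstack([k for k in cv2.findContours(m,0,2)[0] if cv2.contourArea(k)>30]);r=cv2.minAreaRect(c);print(r)
for p in cv2.boxPoints(r): print(p,world(s,*p,.012).round(4))
for n,p,z in(('pivot',(306,196),.07),('tip',(327,253),.054),('padlock',(336,204),.029),('lever',(371,208),.1)): print(n,world(s,*p).round(3),world(s,*p,z).round(3))
E
```

```text
((334.5694885253906, 204.08033752441406), (81.36055755615234, 41.46626663208008), 12.264772415161133)
[290.41336 215.69858] [ 0.4752 -0.0287  0.012 ]
[299.22202 175.17871] [ 0.5805 -0.0485  0.012 ]
[378.72562 192.4621 ] [ 0.5391 -0.2536  0.012 ]
[369.91696 232.98196] [ 0.4349 -0.231   0.012 ]
pivot [ 0.518 -0.069  0.071] [ 0.518 -0.069  0.07 ]
tip [ 0.383 -0.122  0.053] [ 0.383 -0.122  0.054]
padlock [ 0.505 -0.143  0.032] [ 0.505 -0.144  0.029]
lever [ 0.489 -0.223  0.099] [ 0.488 -0.223  0.1  ]
```

View pics/crop1.png

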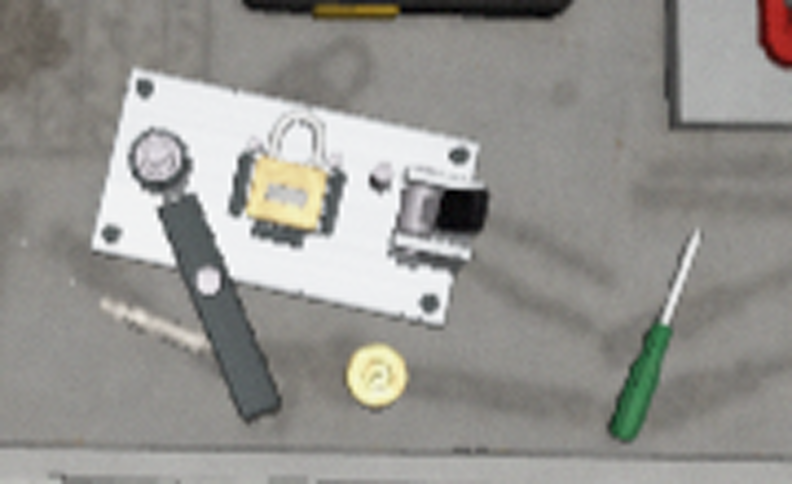

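The crop confirms the brass padlock at crop (287,190), lying in the nest, with the strap swung out and the lever nearly upright. The fixture centre is about (0.507,-0.140) at yaw -0.198, and the strap angle is about 1.0 rad, which agrees with the given sizes. I'll go above the outer side of the strap.

Request:
drive_tool([
  [[0.06,-0.07,0,0.039],[0.12,-0.14,0,0.078],[0.18,-0.21,0,0.117],[0.25,-0.28,0,0.155],[0.31,-0.35,0,0.155],[0.37,-0.42,0,0.155],[0.43,-0.49,0,0.155],[0.492,-0.554,0,0.155]],
], jaw=1)

```text
t: 0.77
tcp_pos: [0.3035, -0.3286, 0.2311]
orientation: [-3.126, 0.311, 0.001]
force: [-0.1, 0.2, -0.3]
gripper_width: 0.004
gripper_force: 0.0
```

Request:
drive_tool([
  [[0.022,-0.09,0,0],[0.044,-0.18,0,0],[0.066,-0.27,0,0],[0.088,-0.36,0,0],[0.11,-0.45,0,0],[0.132,-0.54,0,0],[0.154,-0.63,0,0],[0.175,-0.719,0,0]],
])

```text
t: 1.43
tcp_pos: [0.429, -0.0606, 0.2313]
orientation: [3.126, -0.311, 0.0]
force: [1.5, -0.5, -0.7]
gripper_width: -0.003
gripper_force: 0.0
```

```bash
cat >> h.py <<'E'
O=np.array([.507,-.140,0]);yaw=-.198
Rf=np.array([[np.cos(yaw),-np.sin(yaw),0],[np.sin(yaw),np.cos(yaw),0],[0,0,1]])
def fix(p): return Rf.T@(np.asarray(p)-O)
def where():
    from scipy.spatial.transform import Rotation as Ro
    s=telemetry.get_state();R=Ro.from_rotvec(s['orientation']).as_matrix()
    print('t',s['t'].__round__(2),'tcp',s['tcp_pos'].round(4),'fix mm',(fix(s['tcp_pos'])*1e3).round(1),'toolx in fix',(Rf.T@R[:,0]).round(3),'F',s['force'].round(1),'w',round(s['gripper_width'],2))
E
python3 -c "
from h import *
where();save('top','top1');s=save('wrist','w1')"
```

```text
t 1.43 tcp [ 0.429  -0.0606  0.2313] fix mm [-92.1  62.5 231.3] toolx in fix [ 1. -0.  0.] F [ 1.5 -0.5 -0.7] w -0.0
```

View pics/w1.png

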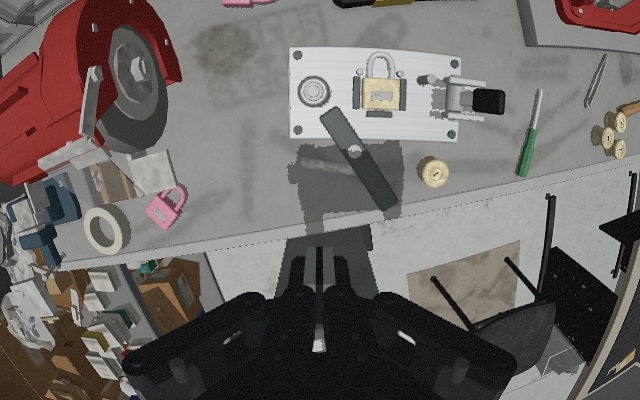

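The wrist view is square with the fixture: plate (290–463, 47–140), strap from (330,112) to (390,207), cylinder at (434,172). The fingers are on the strap's outer side. Next I'll go down to z≈46 mm, which is above the rod and cylinder tops.

Request:
drive_tool([
  [[0,0,0.08,0],[0,0,0.16,0],[0,0,0.24,0],[0,0,0.32,0],[0,0,0.39,0],[0,0,0.43,0],[0,0,0.463,0],[0,0,0.463,0]],
])

```text
t: 2.2
tcp_pos: [0.4266, -0.0626, 0.0438]
orientation: [-3.126, 0.311, 0.008]
force: [-1.0, 0.0, -0.9]
gripper_width: 0.003
gripper_force: 0.0
```

```bash
python3 -c "
from h import *
where()"
```

```text
t 2.2 tcp [ 0.4266 -0.0626  0.0438] fix mm [-94.1  60.1  43.8] toolx in fix [ 1.    -0.    -0.005] F [-1.   0.  -0.9] w 0.0
```

Request:
drive_tool([
  [[0.017,0.033,0,0],[0.035,0.066,0,0],[0.053,0.087,0,0],[0.071,0.108,0,0],[0.093,0.127,0,0],[0.116,0.145,0,0],[0.14,0.154,0,0],[0.14,0.154,0,0]],
])

```text
t: 2.87
tcp_pos: [0.4743, -0.1353, 0.0466]
orientation: [3.125, -0.312, 0.005]
force: [1.8, 0.7, 0.6]
gripper_width: 0.002
gripper_force: 0.0
```

```bash
python3 -c "
from h import *
where();save('wrist','w2')"
```

```text
t 2.87 tcp [ 0.4743 -0.1353  0.0466] fix mm [-33.   -1.8  46.6] toolx in fix [ 1.    -0.001  0.003] F [1.8 0.7 0.6] w 0.0
```

View pics/w2.png

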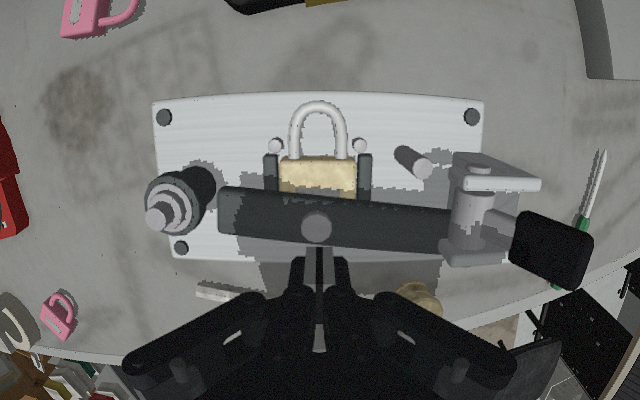

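The strap is now nearly across the padlock, lying from (220,210) to (450,228) with the finger behind it at (318,260). I'll push the last centimetre slowly.

Request:
drive_tool([
  [[0.01,0,0,0],[0.02,0,0,0],[0.028,0,0,0],[0.034,0,0,0],[0.038,0,0,0],[0.038,0,0,0]],
])

```text
t: 3.42
tcp_pos: [0.4851, -0.1365, 0.0457]
orientation: [-3.126, 0.31, 0.005]
force: [-3.9, -0.8, 1.7]
gripper_width: -0.001
gripper_force: 2.2
```

```bash
python3 -c "
from h import *
where()"
```

```text
t 3.42 tcp [ 0.4851 -0.1365  0.0457] fix mm [-22.1  -0.8  45.7] toolx in fix [ 1.     0.    -0.003] F [-3.9 -0.8  1.7] w -0.0
```

Request:
drive_tool([
  [[0.004,0,0,0],[0.008,0,0,0],[0.008,0,0,0],[0.008,0,0,0]],
])

```text
t: 3.75
tcp_pos: [0.4863, -0.1368, 0.0453]
orientation: [-3.126, 0.31, 0.01]
force: [-10.6, -1.5, 3.5]
gripper_width: -0.002
gripper_force: 4.8
```

```bash
python3 -c "
from h import *
where();save('wrist','w3')"
```

```text
t 3.75 tcp [ 0.4863 -0.1368  0.0453] fix mm [-20.9  -1.   45.3] toolx in fix [ 1.     0.    -0.007] F [-10.6  -1.5   3.5] w -0.0
```

View pics/w3.png

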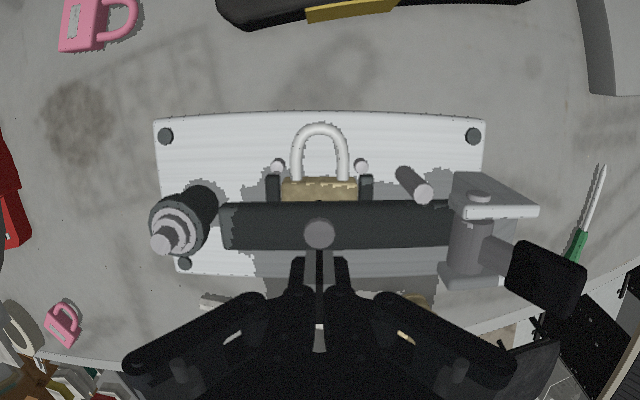

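The strap now lies straight across against the stop pin at (415,185), and the contact force rose to 10 N. I'll back off, lift, and go to the +y side of the lever.

Request:
drive_tool([
  [[-0.03,0,0,0],[-0.06,0,0,0],[-0.06,0,-0.1,0],[-0.06,0,-0.2,0],[-0.06,0,-0.3,0],[-0.06,0,-0.38,0],[-0.06,0,-0.38,0],[-0.06,0,-0.38,0]],
])

```text
t: 4.47
tcp_pos: [0.4677, -0.133, 0.2003]
orientation: [3.125, -0.31, 0.008]
force: [-0.6, 0.6, -0.6]
gripper_width: -0.005
gripper_force: 0.0
```

Request:
drive_tool([
  [[0.05,0.06,0,0],[0.1,0.11,0,0],[0.105,0.11,0,0],[0.105,0.11,0,0],[0.105,0.11,0,0]],
])

```text
t: 4.88
tcp_pos: [0.4975, -0.1835, 0.1966]
orientation: [-3.125, 0.311, 0.005]
force: [-0.7, 0.3, -0.8]
gripper_width: 0.002
gripper_force: 0.0
```

```bash
python3 -c "
from h import *
where();s=save('wrist','w4')
s=save('top','top4');im=s['image'][:,:,::-1]
cv2.imwrite('pics/crop4.png',cv2.resize(im[160:270,270:450],None,fx=4.4,fy=4.4))"
```

```text
t 4.88 tcp [ 0.4975 -0.1835  0.1966] fix mm [ -0.8 -44.6 196.6] toolx in fix [ 1.    -0.001 -0.003] F [-0.7  0.3 -0.8] w 0.0
```

View pics/w4.png

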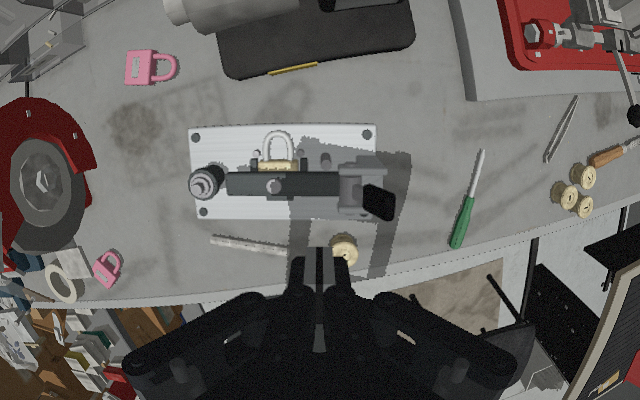

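The strap stays closed, from (228,183) to (340,183), and the lever paddle is at (378,202). Next I'll lower the finger behind the paddle and start tipping it.

Request:
drive_tool([
  [[0,0,0.1,0],[0,0,0.19,0],[0,0,0.22,0],[0,0,0.22,0],[0,0.025,0.22,0],[0,0.05,0.22,0],[0,0.075,0.23,0],[0,0.1,0.24,0]],
])

```text
t: 5.65
tcp_pos: [0.4917, -0.225, 0.1035]
orientation: [3.125, -0.311, 0.005]
force: [2.8, 3.7, 0.8]
gripper_width: 0.002
gripper_force: 1.5
```

```bash
python3 -c "
from h import *
where();save('wrist','w5');save('side','side5')"
```

```text
t 5.65 tcp [ 0.4917 -0.225   0.1035] fix mm [  1.8 -86.4 103.5] toolx in fix [ 1.    -0.     0.003] F [2.8 3.7 0.8] w 0.0
```

View pics/w5.png

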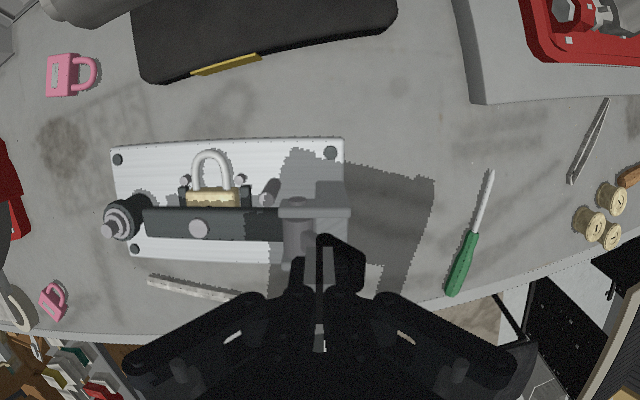

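The finger at (322,260) presses on the paddle at (350,265), with about 4 N against it. I'll carry on outward and down.

Request:
drive_tool([
  [[0,0.015,0.012,0],[0,0.03,0.025,0],[0,0.045,0.038,0],[0,0.06,0.05,0],[0,0.065,0.058,0],[0,0.065,0.066,0],[0,0.065,0.066,0]],
])

```text
t: 6.33
tcp_pos: [0.4853, -0.2497, 0.0758]
orientation: [3.125, -0.31, -0.001]
force: [-4.4, -1.5, 11.7]
gripper_width: -0.001
gripper_force: 5.8
```

```bash
python3 -c "
from h import *
where()"
```

```text
t 6.33 tcp [ 0.4853 -0.2497  0.0758] fix mm [   0.3 -111.8   75.8] toolx in fix [ 1.     0.    -0.001] F [-4.4 -1.5 11.7] w -0.0
```

Request:
drive_tool([
  [[0,0,0.005,0],[0,0,0.009,0],[0,0,0.009,0],[0,0,0.009,0]],
])

```text
t: 6.67
tcp_pos: [0.4855, -0.25, 0.0747]
orientation: [3.124, -0.309, 0.0]
force: [-12.1, 0.3, 37.9]
gripper_width: 0.003
gripper_force: 18.6
```

Request:
drive_tool([
  [[0,0,-0.06,0],[0,0,-0.15,0],[0,0,-0.24,0],[0,-0.1,-0.33,0],[0,-0.2,-0.33,0],[0,-0.2,-0.33,0],[0,-0.2,-0.33,0]],
])

```text
t: 7.25
tcp_pos: [0.5018, -0.1686, 0.2045]
orientation: [3.126, -0.306, 0.001]
force: [0.5, -0.6, -0.6]
gripper_width: -0.003
gripper_force: 0.0
```

```bash
python3 -c "
from h import *
where();save('wrist','w6')
s=save('side','side6');a=load('side0')['image'];b=s['image'];f=lambda i:cv2.resize(i[180:300,220:370,::-1],None,fx=2.6,fy=2.6)
cv2.imwrite('pics/cmp.png',np.vstack([np.hstack([f(a),f(b)]),cv2.resize(load('pics/w6'[5:])['image'][90:310,90:500,::-1],(780,280))]))"
```

```text
t 7.25 tcp [ 0.5018 -0.1686  0.2045] fix mm [  0.5 -29.1 204.5] toolx in fix [1.    0.003 0.001] F [ 0.5 -0.6 -0.6] w -0.0
```

View pics/cmp.png

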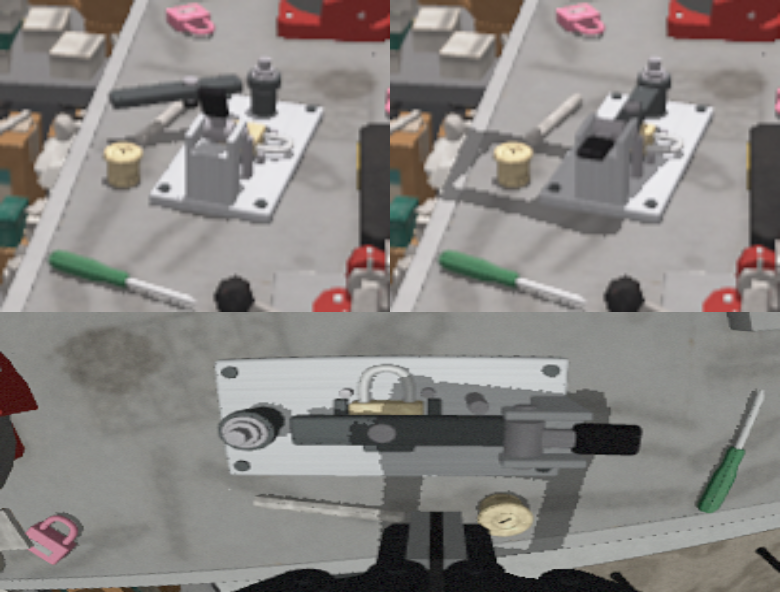

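The strap lies straight over the padlock. The lever paddle at (608,440) is level, and it met a hard stop at z≈75 mm (38 N). The padlock and the loose things haven't moved, and the gripper is clear, so I'm handing in.

```bash
python3 -c "
from station import ctrl
print(ctrl.finish_job())"
```

```text
the job is handed in; nothing more can be done
None
```

I swung the strap over the padlock to its stop, pushed the cam lever down to its stop and handed the job in at about 7 s; the last pictures show the padlock in its nest and the loose things where they were, but no verdict came back.

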